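Put the steel bench block away in the drop-front chest

ROBOT

A 7-joint arm with a two-finger parallel gripper is mounted at the origin on a cart in front of the work surface, level with it; the furniture and walls round the work are solid. World frame = base frame: x ahead of the robot, y to its left, z up, the work surface at z = 0. Lengths are in m, angles in degrees, forces in N, time in s.
With the tool pointing down it reaches from about 0.425 to 0.875 m from the base axis. Payload 4.7 kg.
Tool frame: the origin (TCP) lies between the finger pads; the fingertips stand 22 mm ahead of it and the grasp point (between the pads) lies 3 mm ahead of it; z points along the fingers, y is the line along which they close (so a half turn about z gives the same grasp; the last joint's range is limited). The gripper opens to 87 mm and grips with 3 to 60 N. Pads are 19 mm wide; open, the fingers measure 117 mm over their backs; the gripper's body (75 mm by 190 mm) begins 51 mm behind the grasp point.
Start: joints at [-70.411, 18.392, -4.016, 83.108, 1.295, 78.541, -3.26], TCP at [0.209, 0.615, 0.245] pointing down, gripper open.
Joint ranges: [-163.93, 163.93], [-17.29, 119.83], [-79.2, 71.16], [3.27, 140.29], [-89.18, 269.18], [5.43, 117.66], [-154.24, 154.24]. Speed limits (degrees/s): [147.25, 147.25, 180, 180, 180, 180, 180].

INTERFACE

Orientations are given as [roll, pitch, yaw] about the fixed x, y, z axes, in that order (R = Rz(yaw) Ry(pitch) Rx(roll)).
In Python, from cell import env gives the robot as it stands.
- The arm moves only by the tool drive_tool, never from a script. Its argument "moves" is a list of rows, each a list of 3 entries, a list of its own where there are three numbers: the shift along the tool's x, y, z in mm, then the turn, a rotation vector about the tool's x, y, z in rad, then the closure, from 0 (fully open) to 1 (shut). In form: [[[x, y, z], [wx, wy, wz], jaw], ...]. A call has 1 to 12 rows; each row shifts and turns the commanded pose from where the row before left it, along the tool's axes as they then stand; what a row does not reach is not made up. A row lasts 1/12 s, in which the tool goes at most 41.7 mm and 7.16 degrees, less where a joint would pass 70% of its speed; a pose out of reach is approached as far as the arm can. A call with a gripper value outside its range is refused whole. The fingers move at their own pace and stop on an object; "newtons" is the grip in N (left out, the last holds). Time passes only in rows, so rows that do not move let the fingers close. It gives the time, the measured TCP pose, the force, the opening and the grip force at its end, in the units of the state.
- env.get_obs(): the state, without advancing time (a new reading comes with each control period).
- env.read_camera(name): name is "scene" or "side" or "wrist"; returns (picture, depth): 400x640x3 uint8, blue, green, red; 400x640 float32, m along the optical axis (not along the pixel's ray), 0 where there is no reading.
- env.get_calibration(name): a dict with "fx", "fy", "cx", "cy" (pixels), "T" (4x4, takes a point from camera to world coordinates). Camera axes: x right, y down, z forward; pixel columns grow to the right and rows downward; lengths in m; the calibration is good to about 2 mm. A picture is of the moment at which its call begins: read the wrist's pose just before it. get_calibration takes no time and is no camera call; for the wrist camera it gives the pose at the moment of the call.
- env.sign_off(): hands the job in; it is judged then, once.
The state is a dict: "time_s": time; "qpos": joint angles; "joint_velocities": joint speeds; "effort": joint torques, N m; "tool_pos": TCP position; "tool_rot": TCP orientation; "force": force on the tool from outside, world axes, zero at the start; "wrist_torque": the same for the moment, N m; "grip_width": finger opening in m; "grasp_force": force on a finger pad.
Only numpy, scipy, OpenCV 4.12 (cv2) and the standard library are available. Lean on these libraries where they do the work, as an engineer would, in place of code of your own. Each camera call takes 0.05 s, during which the arm holds its last target. There are 200 camera calls.

TASK

Put the bare steel bench block that lies beside the small wooden chest away in the chest: pull the chest's bottom-hinged front flap all the way down by its brass bow handle, set the block gently on the lowered flap or floor and slide it in flat until it is wholly inside, then push the flap back up until it is fully shut. Leave the red punch block and the note pad on top of the chest where they are.

Things in the scene. Friction and masses are not known exactly. Their poses are not given: they have to be found in the camera images.
- chest: Dark wooden chest, fixed, 140 deep (x) x 166 wide (y) x 87 high. Origin: centre of its underside; x points from its front to its back, y to its left, z up. Front plane at x = -70. The 8 thick roof (top z = 87, loose note pad on it) begins at x = -40, so the front 30 of the compartment is open from above. Only the front flap moves.
- flap (a joint): Front flap about its bottom hinge: 0 upright, shut; 1.571 fully down on a firm stop, level, inner face flush with the chest floor, 34 above the table. Starts a little ajar. Board 164 wide, 8 thick, 53 long, 0.2 kg; bow handle beyond its free edge. Hinge friction 0.05 N m holds it within about 0.4 rad of upright; farther out it sinks open slowly. No latch or spring.
- flap_hinge (a point): Point on the hinge line of the flap, in the middle: chest frame x = -70, y = 0, z = 34.
- flap_handle (a point): Middle of the bow handle's round brass bar, 10 thick, along the chest's y, 74 clear between its posts; 97 from the hinge along the flap and 4 toward its outer face; free gap of 39 between bar and board. Shut: 131 above the table. Down: 30 above it, 167 in front of the chest's origin. Pinched front and back from above, the bar turns between the fingers, so the hand can stay upright.
- steel_block: Plain grey steel bench block, 60 x 60 x 30 high, lying flat on the bare table top left or right of the chest (other steel blocks, on the red mats farther off, are scenery); origin at the centre of its underside, z up. About 0.7 kg. Grasp across two opposite sides (60 mm).
- red_block: Red plastic block full of steel punches, 37 x 74 x 49 high; origin at the centre of its underside. Stands on the other side of the chest. Leave alone.
- top_pad: Cream note pad, 66 x 72 x 11 high, lying loose on the chest's roof; origin at the centre of its underside. Leave alone.
- chest_floor (a point): Centre of the chest's inner floor, grey lined, 34 above the table (chest frame x = -4, y = 0, z = 34), axes as the chest. Clear space inside: 150 wide (y), 132 deep (from the front plane, 66 in front of this point, to the back wall, 66 behind it), 45 high under the roof.
Things that resemble listed ones, but are neither listed nor needed, are in the scene too. What is shaped like the steel_block but purple is not meant.

How it is judged (in metres and radians):
On the way, in this order (a step that is already met when the one before it is completed fails the run):
1. the flap has been pulled fully down (over 1.45 rad) with the block still outside (value of joint flap above 1.45 rad and horizontal distance between steel_block and chest above 0.15 m), for 0.2 s.
2. the block lies flat and wholly inside on the chest floor while the flap is still down (over 1.4 rad) (value of joint flap above 1.4 rad and x of steel_block in the frame of chest between -0.042 and 0.045 m and y of steel_block in the frame of chest between -0.06 and 0.06 m and z of steel_block in the frame of chest between 0.028 and 0.04 m and angle between steel_block's own z axis and vertical below 0.1 rad), for 0.2 s.
At the end, for the whole second after the job is handed in: The flap is shut (within 0.07 rad of upright); the steel block rests flat (within 0.1 rad) on the chest floor, wholly behind the front plane and between the walls; the red block is within 30 mm and the note pad within 20 mm of where they started (value of joint flap below 0.07 rad and x of steel_block in the frame of chest between -0.042 and 0.045 m and y of steel_block in the frame of chest between -0.06 and 0.06 m and z of steel_block in the frame of chest between 0.028 and 0.04 m and angle between steel_block's own z axis and vertical below 0.1 rad and linear speed of steel_block below 0.02 m/s and distance of red_block from where it was at the start of the episode below 0.03 m and distance of top_pad from where it was at the start of the episode below 0.02 m); the robot touches nothing.
It fails at once if the steel block is dropped or slammed onto the chest or flap (over 80 N) (contact force between steel_block and chest above 80 N).
It fails at once if the red block is shifted (over 30 mm) (distance of red_block from where it was at the start of the episode above 0.03 m).
It fails at once if the note pad on the chest is shifted (over 20 mm) (distance of top_pad from where it was at the start of the episode above 0.02 m).
It also fails if it takes over 70 s, if anything falls off the work surface, if the arm or the gripper's body presses on something with over 40 N, if the wrist force passes 120 N, or if a joint passes its speed limit or range.

## Working session

There is one attempt and no reset: what is moved stays moved. The work goes in short steps, Python scripts to look and compute and a tool call to move; the robot and the scene stay as the last step left them, time stands still between calls to the robot, and variables do not carry over. Pictures are saved under pics/ and viewed, at most 10 in all, crops included, and the job is handed in when it is done.

Besides the shell and the picture viewer there is one more tool, called after "Call:" as a command line: name --argument value ..., lists and objects as JSON in quotes. drive_tool: Moves the arm, as the interface text tells. Its arguments: {"type":"object","properties":{"moves":{"type":"array"},"newtons":{"type":"number"}},"required":["moves"]}

```bash
mkdir -p pics; ls
cat > h.py <<'E'
import numpy as np,cv2
from cell import env
def world(n,d,cal,u,v):
    z=d[v,u]; p=np.array([(u-cal['cx'])/cal['fx']*z,(v-cal['cy'])/cal['fy']*z,z,1]); return (cal['T']@p)[:3]
def cloud(d,cal):
    v,u=np.mgrid[0:d.shape[0],0:d.shape[1]]
    P=np.stack([(u-cal['cx'])/cal['fx']*d,(v-cal['cy'])/cal['fy']*d,d],-1)
    W=P@cal['T'][:3,:3].T+cal['T'][:3,3]; W[d==0]=np.nan; return W
E
python3 - <<'E'
from h import *
for n in ['scene','side']:
    c=env.get_calibration(n); im,d=env.read_camera(n); cv2.imwrite(f'pics/{n}0.png',im); np.savez(f'{n}0.npz',im=im,d=d,**c)
    print(n,c['T'][:3].round(3).tolist(),c['fx'],c['cx'],c['cy'])
o=env.get_obs();print(o['time_s'],o['tool_pos'],o['tool_rot'],o['grip_width'],o['force'])
E
```

```text
pics
scene [[0.611, -0.432, 0.664, -0.312], [-0.791, -0.354, 0.498, -0.709], [0.02, -0.83, -0.558, 0.891]] 487.7016060821544 317.8328277529984 199.65854949732105
side [[0.989, -0.062, 0.138, 0.443], [-0.15, -0.494, 0.857, -0.963], [0.015, -0.867, -0.497, 0.638]] 430.3457562264228 322.5509478625444 199.16689092167755
0.1 [0.20918354 0.61492845 0.24354724] [-1.79898548e+02  7.37700097e-03  1.61219242e+02] 0.08688346642351837 [-0.08017865 -0.29415012  0.28283447]
```

View pics/scene0.png

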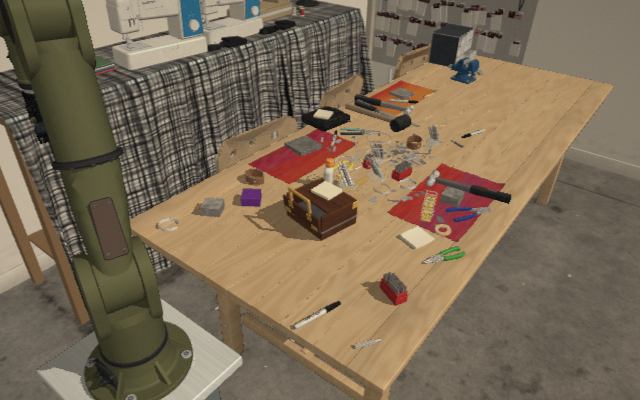

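View pics/side0.png

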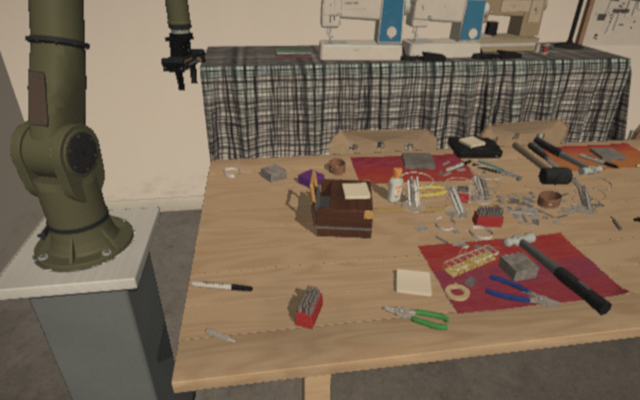

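In the scene view the chest is at (320,208), with its flap and brass handle on the left at about (297,197), and the pad on top at (326,189). There are four block candidates:
- Grey block on bare table at (212,207), side view (273,172). This one fits the description.
- Grey block on the red mat at (303,145), which is scenery.
- Grey block on the red mat at (453,193), which is scenery.
- Purple block at (251,197), which is excluded.

The red punch block is at (394,289).

Run:
```python
from h import *
Z=np.load('scene0.npz'); S=np.load('side0.npz')
W=cloud(Z['d'],Z); V=cloud(S['d'],S)
def reg(n,C,im,r,zlo,zhi):
    x0,x1,y0,y1=r; P=C[y0:y1,x0:x1].reshape(-1,3); m=(P[:,2]>zlo)&(P[:,2]<zhi); P=P[m]
    if len(P)<10: print(n,len(P));return
    re=cv2.minAreaRect((P[:,:2]*1000).astype(np.float32)); print(n,len(P),np.round(re[0],0),np.round(re[1],0),round(re[2],1),'zmed',np.median(P[:,2]).round(4))
for n,C,b,p,q in [('scene',W,(198,228,194,222),(308,345,178,202),(375,412,265,308)),('side',V,(258,290,162,186),(338,374,180,203),(292,326,283,330))]:
    reg(n+' block',C,0,b,.022,.038); reg(n+' pad',C,0,p,.092,.106); reg(n+' red',C,0,q,.02,.06)
    reg(n+' purple',C,0,(238,266,184,210) if n=='scene' else (294,324,166,190),.02,.06)
    reg(n+' roof',C,0,(280,360,180,240) if n=='scene' else (300,380,180,240),.082,.0905)
    reg(n+' chestall',C,0,(280,360,180,240) if n=='scene' else (312,380,180,240),.015,.0905)
im=Z['im'];hs=cv2.cvtColor(im,cv2.COLOR_BGR2HSV)
m=((abs(hs[...,0].astype(int)-22)<8)&(hs[...,1]>130)&(hs[...,2]>120)); m[:,:280]=0;m[:,325:]=0;m[:180]=0;m[225:]=0
ys,xs=np.nonzero(m);
for k in range(0,len(ys),max(1,len(ys)//20)): print(xs[k],ys[k],W[ys[k],xs[k]].round(3))
a=cv2.resize(im[165:245,190:350],None,fx=5,fy=5,interpolation=cv2.INTER_CUBIC); cv2.imwrite('pics/crop1.png',a)
```

```text
scene block 264 [487. 303.] [67. 62.] 29.3 zmed 0.0305
scene pad 323 [687.  20.] [86. 91.] 75.0 zmed 0.0969
scene red 459 [ 523. -324.] [77. 36.] 68.2 zmed 0.0394
scene purple 241 [600. 247.] [68. 60.] 38.5 zmed 0.0304
scene roof 928 [655.  13.] [172. 161.] 79.0 zmed 0.0878
scene chestall 2369 [726.  11.] [193. 325.] 88.5 zmed 0.0697
side block 179 [483. 303.] [63. 67.] 30.8 zmed 0.0268
side pad 311 [688.  15.] [74. 66.] 86.0 zmed 0.094
side red 586 [ 521. -327.] [73. 34.] 65.0 zmed 0.04
side purple 150 [614. 192.] [ 74. 180.] 16.5 zmed 0.0269
side roof 1065 [651.  14.] [174. 157.] 78.2 zmed 0.0848
side chestall 2735 [663.  69.] [292. 155.] 78.5 zmed 0.0707
288 187 [0.585 0.073 0.135]
291 188 [0.586 0.063 0.134]
293 189 [0.586 0.055 0.134]
295 190 [0.644 0.097 0.085]
295 191 [0.578 0.04  0.138]
296 192 [0.579 0.038 0.135]
295 193 [0.575 0.038 0.133]
291 194 [0.587 0.064 0.113]
301 194 [0.634 0.064 0.089]
300 195 [0.573 0.018 0.136]
300 196 [0.57  0.016 0.135]
291 197 [0.59  0.066 0.1  ]
305 197 [0.574 0.001 0.136]
306 198 [ 0.57  -0.006  0.137]
306 199 [ 0.57  -0.006  0.134]
306 200 [ 0.567 -0.008  0.133]
309 201 [ 0.571 -0.016  0.131]
309 203 [ 0.574 -0.013  0.121]
308 206 [ 0.565 -0.017  0.117]
310 207 [ 0.576 -0.016  0.108]
309 210 [ 0.573 -0.015  0.099]
310 212 [ 0.575 -0.017  0.092]
310 215 [ 0.568 -0.022  0.087]
```

View pics/crop1.png

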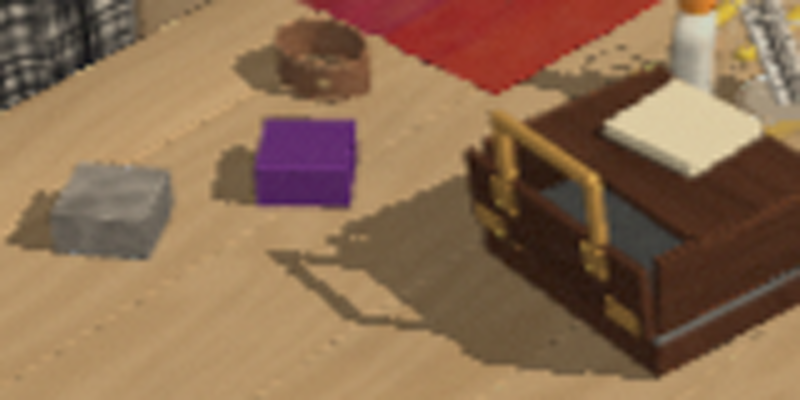

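The crop confirms the plain grey block at crop (112,210). It lies on bare table, away from the purple one at (305,162). Position (0.485,0.303), top at about 0.030 and about 62 mm square, so it fits.

The chest is at about (0.662,0.012) with yaw −11.5°. The bar's middle is at (0.578,0.028), top at about 0.135, which fits the geometry given. Next I'll move above the handle.

Call:
drive_tool --moves '[[[-27, -22, 2], [0, 0, 0], 0.4], [[-27, -22, 2], [0, 0, 0], 0.4], [[-27, -22, 2], [0, 0, 0], 0.4], [[-27, -22, 2], [0, 0, 0], 0.4], [[-27, -22, 2], [0, 0, 0], 0.4], [[-27, -22, 2], [0, 0, 0], 0.4], [[-27, -22, 2], [0, 0, 0], 0.4], [[-27, -22, 2], [0, 0, 0], 0.4], [[-27, -22, 2], [0, 0, 0], 0.4], [[-27, -22, 2], [0, 0, 0], 0.4]]' --newtons 20

```text
time_s: 0.93
tool_pos: [0.3945, 0.3184, 0.2242]
tool_rot: [-180.0, -0.0, 161.2]
force: [1.7, 0.6, -0.1]
grip_width: 0.0526
grasp_force: 0.0
```

Call:
drive_tool --moves '[[[-27, -22, 2], [0, 0, 0], 0.4], [[-27, -22, 2], [0, 0, 0], 0.4], [[-27, -22, 2], [0, 0, 0], 0.4], [[-27, -22, 2], [0, 0, 0], 0.4], [[-27, -22, 2], [0, 0, 0], 0.4], [[-27, -22, 2], [0, 0, 0], 0.4], [[-27, -22, 2], [0, 0, 0], 0.4], [[-27, -22, 2], [0, 0, 0], 0.4], [[-27, -22, 2], [0, 0, 0], 0.4], [[-27, -22, 2], [0, 0, 0], 0.4]]'

```text
time_s: 1.77
tool_pos: [0.5793, 0.0235, 0.2042]
tool_rot: [-180.0, -0.0, 161.2]
force: [0.6, -0.1, -0.3]
grip_width: 0.0525
grasp_force: 0.0
```

Call:
drive_tool --moves '[[[0, 0, 0], [0, 0, 0.12], 0.4], [[0, 0, 0], [0, 0, 0.12], 0.4], [[0, 0, 0], [0, 0, 0.12], 0.4], [[0, 0, 0], [0, 0, 0.12], 0.4], [[0, 0, 0], [0, 0, 0.12], 0.4], [[0, 0, 0], [0, 0, 0.12], 0.4], [[0, 0, 0], [0, 0, 0.12], 0.4], [[0, 0, 0], [0, 0, 0.12], 0.4], [[0, 0, 0], [0, 0, 0.12], 0.4], [[0, 0, 0], [0, 0, 0.12], 0.4], [[0, 0, 0], [0, 0, 0.12], 0.4], [[0, 0, 0], [0, 0, 0.12], 0.4]]'

```text
time_s: 2.77
tool_pos: [0.5785, 0.0251, 0.2041]
tool_rot: [-180.0, 0.0, 78.4]
force: [-0.6, -0.0, 0.5]
grip_width: 0.0521
grasp_force: 0.0
```

Run:
```python
from h import *
o=env.get_obs();print(o['time_s'],o['tool_pos'].round(4),o['tool_rot'].round(2),o['grip_width'],o['force'].round(1),o['qpos'].round(1))
c=env.get_calibration('wrist'); im,d=env.read_camera('wrist'); cv2.imwrite('pics/w1.png',im); np.savez('w1.npz',im=im,d=d,**c)
W=cloud(d,c); hs=cv2.cvtColor(im,cv2.COLOR_BGR2HSV)
m=(W[...,2]>.120)&(W[...,2]<.142)&(hs[...,1]>110)&(abs(hs[...,0].astype(int)-22)<9)
P=W[m]; print(len(P))
if len(P)>10:
    print(cv2.minAreaRect((P[:,:2]*1000).astype(np.float32)),np.percentile(P[:,2],[5,50,95]))
```

```text
2.7667 [0.5785 0.0251 0.2041] [-1.7995e+02  1.0000e-02  7.8380e+01] 0.052095411320625486 [-0.6 -0.   0.5] [-35.9  12.4  35.4  97.8  -7.5  72.2 -10.4]
1873
((578.4688720703125, 38.559295654296875), (77.27693176269531, 10.545659065246582), 77.82976531982422) [0.12900837 0.13221367 0.13374252]
```

View pics/w1.png

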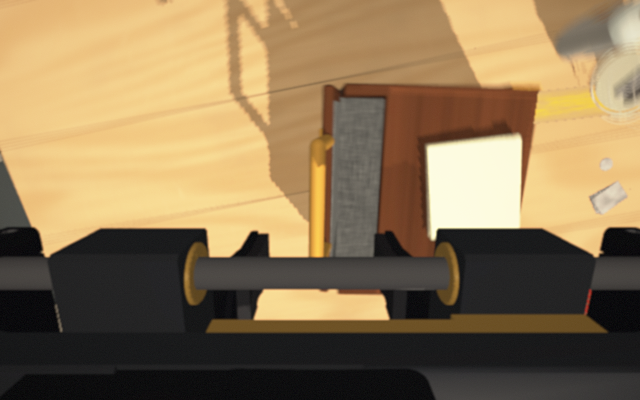

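The wrist view shows the bar at column 318, between the finger pads at about columns 250 and 390. The board is behind it and the pad is clear. I'll descend and pinch the bar.

Call:
drive_tool --moves '[[[0, -3, 18], [0, 0, 0], 0.4], [[0, 0, 18], [0, 0, 0], 0.4], [[0, 0, 18], [0, 0, 0], 0.4], [[0, 0, 17], [0, 0, 0], 0.4], [[0, 0, 0], [0, 0, 0], 0.4], [[0, 0, 0], [0, 0, 0], 1], [[0, 0, 0], [0, 0, 0], 1], [[0, 0, 0], [0, 0, 0], 1], [[0, 0, 0], [0, 0, 0], 1], [[0, 0, 0], [0, 0, 0], 1], [[0, 0, 0], [0, 0, 0], 1]]' --newtons 20

```text
time_s: 3.73
tool_pos: [0.5763, 0.0256, 0.1342]
tool_rot: [179.9, -0.0, 78.7]
force: [-0.0, -0.3, 0.6]
grip_width: 0.02
grasp_force: 0.0
```

Call:
drive_tool --moves '[[[0, 0, 0], [0, 0, 0], 1], [[0, 0, 0], [0, 0, 0], 1], [[0, -6, 1], [0, 0, 0], 1], [[0, -6, 2], [0, 0, 0], 1], [[0, -7, 2], [0, 0, 0], 1], [[0, -7, 3], [0, 0, 0], 1], [[0, -6, 3], [0, 0, 0], 1], [[0, -6, 4], [0, 0, 0], 1], [[0, -6, 4], [0, 0, 0], 1], [[0, -6, 5], [0, 0, 0], 1], [[0, 0, 0], [0, 0, 0], 1]]'

```text
time_s: 4.65
tool_pos: [0.5253, 0.0362, 0.1082]
tool_rot: [-179.9, -0.0, 78.8]
force: [2.6, 2.7, -3.5]
grip_width: 0.0093
grasp_force: 20.0
```

Call:
drive_tool --moves '[[[0, -5, 5], [0, 0, 0], 1], [[0, -5, 5.5], [0, 0, 0], 1], [[0, -4, 6], [0, 0, 0], 1], [[0, -4, 6], [0, 0, 0], 1], [[0, -3.5, 6.5], [0, 0, 0], 1], [[0, -3, 6.5], [0, 0, 0], 1], [[0, -2, 7], [0, 0, 0], 1], [[0, -2, 7], [0, 0, 0], 1], [[0, -1, 7], [0, 0, 0], 1], [[0, -1, 7], [0, 0, 0], 1], [[0, 0, 0], [0, 0, 0], 1]]'

```text
time_s: 5.57
tool_pos: [0.4976, 0.0417, 0.0451]
tool_rot: [179.9, -0.0, 78.7]
force: [4.3, 4.3, -0.8]
grip_width: 0.009
grasp_force: 20.0
```

Call:
drive_tool --moves '[[[0, 0, 3], [0, 0, 0], 1], [[0, 0, 3], [0, 0, 0], 1], [[0, 0, 3], [0, 0, 0], 1], [[0, 0, 2], [0, 0, 0], 1], [[0, 0, 1], [0, 0, 0], 1], [[0, 0, 1], [0, 0, 0], 1], [[0, 0, 0], [0, 0, 0], 1], [[0, 0, 0], [0, 0, 0], 1]]'

```text
time_s: 6.23
tool_pos: [0.4978, 0.0415, 0.0356]
tool_rot: [-180.0, -0.1, 78.7]
force: [-4.9, 2.2, 25.3]
grip_width: 0.009
grasp_force: 20.0
```

The flap is on its stop. I'll release it, rise, and move to look at the block with the wrist camera.

Call:
drive_tool --moves '[[[0, 0, -2], [0, 0, 0], 0.65], [[0, 0, 0], [0, 0, 0], 0.65], [[0, 0, 0], [0, 0, 0], 0.65], [[0, 0, 0], [0, 0, 0], 0.65], [[0, 0, -10], [0, 0, 0], 0.65], [[0, 0, -20], [0, 0, 0], 0.65], [[0, 0, -35], [0, 0, 0], 0.65], [[0, 0, -35], [0, 0, 0], 0.65], [[0, 0, -35], [0, 0, 0], 0.4], [[0, 0, -33], [0, 0, 0], 0]]'

```text
time_s: 7.07
tool_pos: [0.4966, 0.0406, 0.2052]
tool_rot: [180.0, 0.0, 78.7]
force: [1.0, 0.4, 0.1]
grip_width: 0.0371
grasp_force: 0.0
```

Call:
drive_tool --moves '[[[29, -11, 0], [0, 0, 0], 0], [[29, -11, 0], [0, 0, 0], 0], [[29, -11, 0], [0, 0, 0], 0], [[29, -11, 0], [0, 0, 0], 0], [[29, -11, 0], [0, 0, 0], 0], [[29, -11, 0], [0, 0, 0], 0], [[0, 0, 0], [0, 0, 0], 0], [[0, 0, 0], [0, 0, 0], 0]]'

```text
time_s: 7.73
tool_pos: [0.4654, 0.2263, 0.203]
tool_rot: [-180.0, 0.1, 78.9]
force: [0.1, -0.4, -0.5]
grip_width: 0.0846
grasp_force: 0.0
```

Run:
```python
from h import *
o=env.get_obs();print(o['time_s'],o['tool_pos'].round(4),o['tool_rot'].round(2),o['grip_width'],o['force'].round(1),o['qpos'].round(1))
c=env.get_calibration('wrist'); im,d=env.read_camera('wrist'); cv2.imwrite('pics/w2.png',im)
W=cloud(d,c); m=((W[...,2]>.024)&(W[...,2]<.036)&(W[...,1]>.22)).astype(np.uint8)
n,l,st,_=cv2.connectedComponentsWithStats(m)
for i in range(1,n):
    if st[i,4]>400:
        P=W[l==i]; print(st[i],cv2.minAreaRect((P[:,:2]*1000).astype(np.float32)),np.median(P[:,2]),im[l==i].mean(0).round())
c=env.get_calibration('scene'); im,d=env.read_camera('scene'); W=cloud(d,c); cv2.imwrite('pics/s2.png',cv2.resize(im[150:260,180:380],None,fx=4,fy=4))
P=W[150:260,200:360].reshape(-1,3);P=P[(P[:,2]>.03)&(P[:,2]<.038)&(P[:,0]>.47)&(P[:,0]<.62)&(P[:,1]<.13)]; print(cv2.minAreaRect((P[:,:2]*1000).astype(np.float32)),np.median(P[:,2]))
```

```text
7.7333 [0.4654 0.2263 0.203 ] [-1.7998e+02  7.0000e-02  7.8940e+01] 0.08463825114245696 [ 0.1 -0.4 -0.5] [-52.    3.5  24.2 105.8  -1.5  71.1 -38.5]
[540   0  49  62 529] ((683.9271850585938, 314.4155578613281), (19.052684783935547, 60.96504211425781), 33.5280647277832) 0.028159010214316382 [ 50.  77. 112.]
[ 279   45   96  100 4939] ((485.3596496582031, 304.5340576171875), (60.24589157104492, 59.76319885253906), 31.482845306396484) 0.028722499374683186 [128. 147. 164.]
[ 418   85   95   85 4464] ((600.8124389648438, 249.4213409423828), (60.158363342285156, 60.67231750488281), 39.004638671875) 0.02879061873768396 [125.  50. 117.]
((553.3436279296875, 26.215377807617188), (180.80581665039062, 133.1211700439453), 89.44416809082031) 0.0350475621306805
```

View pics/w2.png

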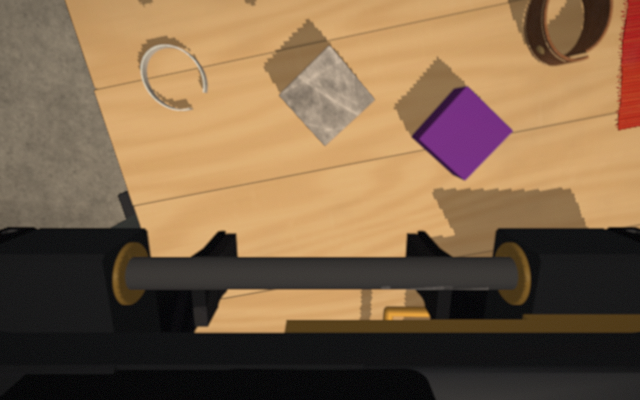

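The wrist view shows the grey block at pixel (326,95) and the purple one at (463,132). The grey block measures (0.4854,0.3045), 60x60, yaw 31.5°, so it is the right one. I'll go over it, turn to yaw 121.5° and descend.

Call:
drive_tool --moves '[[[27, 1.5, 0], [0, 0, 0], 0], [[27, 1.5, 0], [0, 0, 0], 0], [[26.5, 1.6, 0], [0, 0, 0], 0], [[0, 0, 10], [0, 0, -0.093], 0], [[0, 0, 15], [0, 0, -0.093], 0], [[0, 0, 15], [0, 0, -0.093], 0], [[0, 0, 15], [0, 0, -0.093], 0], [[0, 0, 15], [0, 0, -0.093], 0], [[0, 0, 15], [0, 0, -0.093], 0], [[0, 0, 15], [0, 0, -0.093], 0], [[0, 0, 15], [0, 0, -0.093], 0], [[0, 0, 0], [0, 0, 0], 0]]'

```text
time_s: 8.83
tool_pos: [0.4856, 0.2996, 0.0853]
tool_rot: [-179.7, 0.1, 121.3]
force: [-0.4, -0.6, -0.3]
grip_width: 0.0874
grasp_force: 0.0
```

Call:
drive_tool --moves '[[[4, 3, 15], [0, 0, 0], 0], [[0, 0, 15], [0, 0, 0], 0], [[0, 0, 15], [0, 0, 0], 0], [[0, 0, 14], [0, 0, 0], 0], [[0, 0, 0], [0, 0, 0], 0], [[0, 0, 0], [0, 0, 0], 1], [[0, 0, 0], [0, 0, 0], 1], [[0, 0, 0], [0, 0, 0], 1], [[0, 0, 0], [0, 0, 0], 1], [[0, 0, 0], [0, 0, 0], 1]]' --newtons 40

```text
time_s: 9.67
tool_pos: [0.4858, 0.3071, 0.0296]
tool_rot: [-179.8, -0.0, 121.3]
force: [-5.4, -3.5, 5.3]
grip_width: 0.0616
grasp_force: 3.4
```

Call:
drive_tool --moves '[[[0, 0, 0], [0, 0, 0], 1], [[0, 0, 0], [0, 0, 0], 1], [[0, 0, -5], [0, 0, 0], 1], [[0, 0, -10], [0, 0, 0], 1], [[0, 0, -20], [0, 0, 0], 1], [[0, 0, -25], [0, 0, 0], 1], [[0, 0, -25], [0, 0, 0], 1], [[0, 0, -20], [0, 0, 0], 1], [[0, 0, 0], [0, 0, 0], 1]]'

```text
time_s: 10.42
tool_pos: [0.4898, 0.3095, 0.139]
tool_rot: [179.5, -0.1, 121.3]
force: [1.4, -0.1, -6.3]
grip_width: 0.0599
grasp_force: 40.0
```

Run:
```python
from h import *
o=env.get_obs();print(o['time_s'],o['tool_pos'].round(4),o['tool_rot'].round(2),o['grip_width'],o['force'].round(1),o['grasp_force'])
# refine chest: flap down now
for n in ['scene','side']:
    c=env.get_calibration(n); im,d=env.read_camera(n); W=cloud(d,c); hs=cv2.cvtColor(im,cv2.COLOR_BGR2HSV)
    br=((W[...,2]>.08)&(W[...,2]<.093)&(W[...,1]<.13)&(W[...,1]>-.12)&(W[...,0]>.55)&(W[...,0]<.78)).astype(np.uint8)
    k,l,st,_=cv2.connectedComponentsWithStats(br); i=1+np.argmax(st[1:,4]); P=W[l==i]
    print(n,cv2.minAreaRect((P[:,:2]*1000).astype(np.float32)),np.median(P[:,2]))
    fl=(W[...,2]>.025)&(W[...,2]<.043)&(W[...,1]<.14)&(W[...,1]>-.08)&(W[...,0]>.47)&(W[...,0]<.6)
    P=W[fl]; print(n,len(P),cv2.minAreaRect((P[:,:2]*1000).astype(np.float32)),np.median(P[:,2]))
    if n=='scene': cv2.imwrite('pics/s3.png',cv2.resize(im[150:260,180:380],None,fx=4,fy=4))
```

```text
10.4167 [0.4898 0.3095 0.139 ] [ 1.7949e+02 -6.0000e-02  1.2133e+02] 0.0598588432237935 [ 1.4 -0.1 -6.3] 39.985223771072924
scene ((663.4437255859375, 12.518478393554688), (174.93032836914062, 144.50990295410156), 78.27278900146484) 0.0879687635409474
scene 915 ((542.6441650390625, 27.658370971679688), (113.62767028808594, 179.0706329345703), 0.2507175803184509) 0.03511159531596986
side ((659.9114379882812, 12.162071228027344), (174.80641174316406, 138.62257385253906), 78.06713104248047) 0.08480825998429864
side 841 ((542.4141845703125, 26.441200256347656), (176.28453063964844, 114.48316192626953), 89.39185333251953) 0.03207741640303552
```

View pics/s3.png

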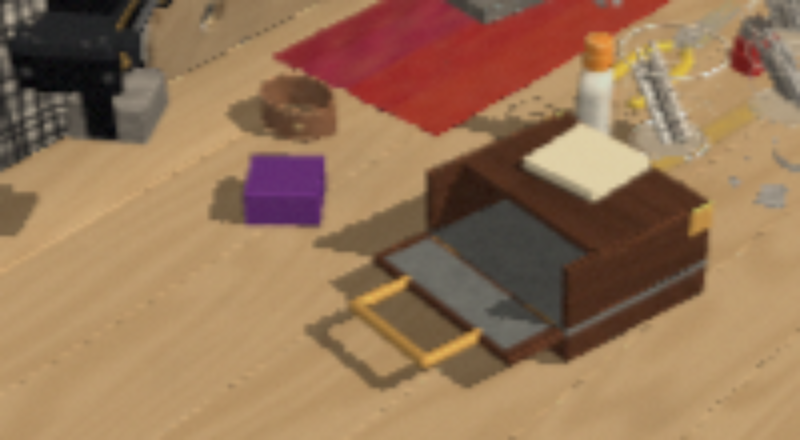

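The picture shows the flap fully down, with handle corners at crop (360,300) and (430,360), and the block held at (140,105). The chest, measured again, is at (0.662,0.012) with yaw −11.8°. I'll carry the block to above the flap.

Call:
drive_tool --moves '[[[-15, -4, 0], [0, 0, 0], 1], [[-22, -7, 0], [0, 0, 0], 1], [[-24, -7.5, 0], [0, 0, 0], 1], [[-24, -7.5, 0], [0, 0, 0], 1], [[-24, -7.5, 0], [0, 0, 0], 1], [[-24, -7.5, 0], [0, 0, 0], 1], [[-24, -7.5, 0], [0, 0, 0], 1], [[-24, -7.5, 0], [0, 0, 0], 1], [[-24, -7.5, 0], [0, 0, 0], 1], [[-24, -7.5, 0], [0, 0, 0], 1], [[-24, -7.5, 0], [0, 0, 0], 1], [[-18, -5.5, 0], [0, 0, 0], 1]]'

```text
time_s: 11.52
tool_pos: [0.5549, 0.0297, 0.1316]
tool_rot: [-179.7, -0.0, 121.2]
force: [-0.4, -0.6, -7.3]
grip_width: 0.0602
grasp_force: 40.0
```

Call:
drive_tool --moves '[[[0, 0, 0], [0, 0, -0.068], 1], [[0, 0, 0], [0, 0, -0.068], 1], [[0, 0, 0], [0, 0, -0.068], 1], [[0, 0, 0], [0, 0, -0.068], 1], [[0, 0, 0], [0, 0, -0.068], 1], [[0, 0, 0], [0, 0, -0.068], 1], [[0, 0, 0], [0, 0, -0.068], 1], [[0, 0, 0], [0, 0, -0.068], 1], [[0, 0, 0], [0, 0, -0.068], 1], [[0, 0, 0], [0, 0, -0.068], 1], [[0, 0, 0], [0, 0, -0.068], 1], [[0, 0, 0], [0, 0, -0.068], 1]]'

```text
time_s: 12.52
tool_pos: [0.5545, 0.0326, 0.1313]
tool_rot: [-179.9, -0.2, 168.3]
force: [0.2, 0.4, -7.7]
grip_width: 0.0598
grasp_force: 40.0
```

Call:
drive_tool --moves '[[[0, 0, 0], [0, 0, 0], 1], [[0, 0, 15], [0, 0, 0], 1], [[0, 0, 15], [0, 0, 0], 1], [[0, 0, 15], [0, 0, 0], 1], [[0, 0, 10], [0, 0, 0], 1], [[0, 0, 0], [0, 0, 0], 1], [[0, 0, 0], [0, 0, 0], 1]]'

```text
time_s: 13.1
tool_pos: [0.5553, 0.0326, 0.0779]
tool_rot: [-179.9, -0.1, 168.0]
force: [0.2, 0.3, -6.9]
grip_width: 0.0595
grasp_force: 40.0
```

Call:
drive_tool --moves '[[[-8, 0, 0], [0, 0, 0], 1], [[-8, 0, 0], [0, 0, 0], 1], [[-7, 0, 0], [0, 0, 0], 1], [[0, 0, 4], [0, 0, 0], 1], [[0, 0, 3], [0, 0, 0], 1], [[0, 0, 2], [0, 0, 0], 1], [[0, 0, 1], [0, 0, 0], 1], [[0, 0, 0], [0, 0, 0], 1], [[0, 0, 0], [0, 0, 0], 1]]'

```text
time_s: 13.85
tool_pos: [0.5785, 0.0281, 0.0689]
tool_rot: [180.0, -0.0, 168.1]
force: [0.4, -0.0, -7.5]
grip_width: 0.0595
grasp_force: 40.0
```

Call:
drive_tool --moves '[[[0, 0, 1], [0, 0, 0], 1], [[0, 0, 0], [0, 0, 0], 1], [[0, 0, 1], [0, 0, 0], 1], [[0, 0, 0], [0, 0, 0], 1]]'

```text
time_s: 14.18
tool_pos: [0.5787, 0.028, 0.067]
tool_rot: [180.0, -0.0, 168.1]
force: [0.2, 0.1, -8.0]
grip_width: 0.0595
grasp_force: 40.0
```

Call:
drive_tool --moves '[[[0, 0, 1], [0, 0, 0], 1], [[0, 0, 0], [0, 0, 0], 1], [[0, 0, 1], [0, 0, 0], 1], [[0, 0, 0], [0, 0, 0], 1], [[0, 0, 0], [0, 0, 0], 1]]'

```text
time_s: 14.6
tool_pos: [0.5788, 0.028, 0.065]
tool_rot: [180.0, -0.0, 168.1]
force: [-0.4, -0.7, -7.4]
grip_width: 0.0598
grasp_force: 40.0
```

Call:
drive_tool --moves '[[[0, 0, 0.7], [0, 0, 0], 1], [[0, 0, 0], [0, 0, 0], 1], [[0, 0, 0.7], [0, 0, 0], 1], [[0, 0, 0], [0, 0, 0], 1], [[0, 0, 0], [0, 0, 0], 1]]'

```text
time_s: 15.02
tool_pos: [0.5788, 0.028, 0.0637]
tool_rot: [180.0, 0.0, 168.1]
force: [-0.2, -0.1, -6.9]
grip_width: 0.0597
grasp_force: 40.0
```

Call:
drive_tool --moves '[[[0, 0, 0.7], [0, 0, 0], 1], [[0, 0, 0], [0, 0, 0], 1], [[0, 0, 0.7], [0, 0, 0], 1], [[0, 0, 0], [0, 0, 0], 1], [[0, 0, 0], [0, 0, 0], 1]]'

```text
time_s: 15.43
tool_pos: [0.5789, 0.028, 0.0636]
tool_rot: [180.0, -0.0, 168.1]
force: [-5.1, 0.5, 4.1]
grip_width: 0.0597
grasp_force: 40.0
```

Call:
drive_tool --moves '[[[0, 0, -1], [0, 0, 0], 1], [[-3, 0, 0], [0, 0, 0], 1], [[-4, 0, 0], [0, 0, 0], 1], [[-4, 0, 0], [0, 0, 0], 1], [[-4, 0, 0], [0, 0, 0], 1], [[-4, 0, 0], [0, 0, 0], 1], [[-3, 0, 0], [0, 0, 0], 1], [[-3, 0, 0], [0, 0, 0], 1], [[-2, 0, 0], [0, 0, 0], 1], [[0, 0, 0], [0, 0, 0], 1]]'

```text
time_s: 16.27
tool_pos: [0.6055, 0.0229, 0.0636]
tool_rot: [180.0, -0.0, 168.1]
force: [-3.4, 2.1, 2.3]
grip_width: 0.0597
grasp_force: 40.0
```

Call:
drive_tool --moves '[[[0, 0, 0], [0, 0, 0], 0.1], [[0, 0, 0], [0, 0, 0], 0.1], [[0, 0, 0], [0, 0, 0], 0.1], [[0, 0, 0], [0, 0, 0], 0.1], [[0, 0, -15], [0, 0, 0], 0.1], [[0, 0, -20], [0, 0, 0], 0.1], [[0, 0, -10], [0, 0, 0], 0.1], [[15, 0, 0], [0, 0, 0], 0.1], [[20, 0, 0], [0, 0, 0], 1], [[20, 0, 0], [0, 0, 0], 1], [[0, 0, 0], [0, 0, 0], 1], [[0, 0, 0], [0, 0, 0], 1]]' --newtons 10

```text
time_s: 17.27
tool_pos: [0.5512, 0.0341, 0.1086]
tool_rot: [179.9, 0.1, 168.1]
force: [0.8, 0.1, 0.3]
grip_width: 0.0591
grasp_force: 0.0
```

Call:
drive_tool --moves '[[[0, 0, 0], [0, 0, 0], 1], [[0, 0, 0], [0, 0, 0], 1], [[0, 0, 0], [0, 0, 0], 1], [[0, 0, 0], [0, 0, 0], 1], [[0, 0, 15], [0, 0, 0], 1], [[0, 0, 15], [0, 0, 0], 1], [[0, 0, 12], [0, 0, 0], 1], [[0, 0, 0], [0, 0, 0], 1]]'

```text
time_s: 17.93
tool_pos: [0.5496, 0.0335, 0.0635]
tool_rot: [-179.9, -0.3, 168.1]
force: [-1.1, 0.3, -0.6]
grip_width: 0.0064
grasp_force: 0.0
```

Call:
drive_tool --moves '[[[-6, 0, 0], [0, 0, 0], 1], [[-6, 0, 0], [0, 0, 0], 1], [[-4, 0, 0], [0, 0, 0], 1], [[-4, 0, 0], [0, 0, 0], 1], [[-4, 0, 0], [0, 0, 0], 1], [[-5, 0, 0], [0, 0, 0], 1], [[-5, 0, 0], [0, 0, 0], 1], [[-5, 0, 0], [0, 0, 0], 1], [[-5, 0, 0], [0, 0, 0], 1], [[-5, 0, 0], [0, 0, 0], 1], [[-5, 0, 0], [0, 0, 0], 1], [[-3, 0, 0], [0, 0, 0], 1]]'

```text
time_s: 18.93
tool_pos: [0.6066, 0.0225, 0.0667]
tool_rot: [180.0, -0.2, 168.1]
force: [-6.7, 0.4, 4.4]
grip_width: 0.0003
grasp_force: 3.2
```

Call:
drive_tool --moves '[[[0, 0, 0], [0, 0, 0], 1], [[8, 0, 0], [0, 0, 0], 1], [[20, 0, 0], [0, 0, 0], 1], [[25, 0, 0], [0, 0, 0], 1], [[25, 0, -30], [0, 0, 0], 1], [[0, 0, -38], [0, 0, 0], 1], [[0, 0, -38], [0, 0, 0], 0.65], [[0, 0, 0], [0, 0, 0], 0.65]]'

```text
time_s: 19.6
tool_pos: [0.5356, 0.0385, 0.1806]
tool_rot: [179.6, 0.8, 168.1]
force: [2.8, 0.6, 0.7]
grip_width: 0.0073
grasp_force: 0.0
```

Run:
```python
from h import *
o=env.get_obs();print(o['time_s'],o['tool_pos'].round(4),o['tool_rot'].round(2),o['grip_width'],o['force'].round(1))
c=env.get_calibration('scene'); im,d=env.read_camera('scene'); cv2.imwrite('pics/s4.png',cv2.resize(im[160:250,250:390],None,fx=5,fy=5))
W=cloud(d,c)
X=(W-[.6617,.0123,0])@np.array([[.979,.2045,0],[-.2045,.979,0],[0,0,1]])
m=(X[...,2]>.055)&(X[...,2]<.072)&(abs(X[...,1])<.07)&(X[...,0]>-.13)&(X[...,0]<.04)
P=X[m];print(len(P)); 
if len(P):print(P.min(0),P.max(0))
```

```text
19.6 [0.5356 0.0385 0.1806] [179.63   0.81 168.09] 0.007316347992898348 [2.8 0.6 0.7]
129
[-0.06145504 -0.06983339  0.05541432] [-0.01616508  0.06992345  0.06898538]
```

View pics/s4.png

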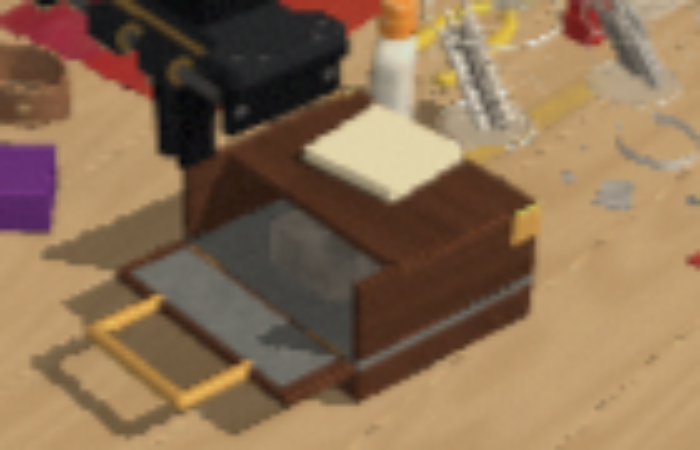

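The picture shows the block at crop (315,250), lying flat and fully behind the hinge line, with the flap still down. I'll turn back to the handle yaw and re-pinch the bar.

Call:
drive_tool --moves '[[[0, 0, 0], [0, 0, 0.12], 0.65], [[0, 0, 0], [0, 0, 0.12], 0.65], [[0, 0, 0], [0, 0, 0.12], 0.65], [[0, 0, 0], [0, 0, 0.12], 0.65], [[0, 0, 0], [0, 0, 0.12], 0.65], [[0, 0, 0], [0, 0, 0.12], 0.65], [[0, 0, 0], [0, 0, 0.12], 0.65], [[0, 0, 0], [0, 0, 0.12], 0.65], [[0, 0, 0], [0, 0, 0.12], 0.65], [[0, 0, 0], [0, 0, 0.12], 0.65], [[0, 0, 0], [0, 0, 0.12], 0.65], [[0, 0, 0], [0, 0, 0.12], 0.65]]'

```text
time_s: 20.65
tool_pos: [0.5307, 0.0378, 0.1715]
tool_rot: [180.0, 0.0, 85.2]
force: [-0.9, -0.1, -0.9]
grip_width: 0.0306
grasp_force: 0.0
```

Call:
drive_tool --moves '[[[0, 0, 0], [0, 0, 0.12], 0.65], [[-2, -19, 0], [0, 0, 0], 0.65], [[-2, -19, 0], [0, 0, 0], 0.65], [[0, 0, 0], [0, 0, 0], 0.65], [[0, 0, 0], [0, 0, 0], 0.65]]'

```text
time_s: 21.07
tool_pos: [0.4923, 0.0417, 0.1718]
tool_rot: [180.0, -0.0, 78.7]
force: [-0.2, 0.7, 0.6]
grip_width: 0.0302
grasp_force: 0.0
```

Run:
```python
from h import *
o=env.get_obs();print(o['time_s'],o['tool_pos'].round(4),o['tool_rot'].round(2),o['grip_width'],o['qpos'].round(1))
for n in ['scene','side']:
  c=env.get_calibration(n); im,d=env.read_camera(n); W=cloud(d,c); hs=cv2.cvtColor(im,cv2.COLOR_BGR2HSV)
  X=(W-[.6617,.0123,0])@np.array([[.979,.2045,0],[-.2045,.979,0],[0,0,1]])
  P=X[(X[...,2]>.062)&(X[...,2]<.07)&(abs(X[...,1])<.06)&(X[...,0]>-.1)&(X[...,0]<.04)];print(n,'blk top',len(P),P[:,:2].min(0) if len(P) else 0,P[:,:2].max(0) if len(P) else 0)
  b=(hs[...,1]>110)&(abs(hs[...,0].astype(int)-22)<9)&(hs[...,2]>110)&(X[...,0]<-.155)&(X[...,0]>-.185)&(abs(X[...,1])<.07)&(W[...,2]>.022)
  P=X[b];print('bar',len(P),np.median(P,0) if len(P) else 0)
```

```text
21.0667 [0.4923 0.0417 0.1718] [ 1.7998e+02 -4.0000e-02  7.8740e+01] 0.03024977928400832 [-34.7   1.8  27.5 111.2  -0.9  67.2 -18.1]
scene blk top 92 [-0.04691218 -0.03382518] [-0.02044499  0.03008772]
bar 117 [-0.16636623 -0.01302522  0.03491689]
side blk top 7 [-0.0460351  -0.02199661] [-0.04310749  0.0229959 ]
bar 121 [-0.16719875 -0.02915928  0.03220631]
```

Call:
drive_tool --moves '[[[0, 5, 25], [0, 0, 0], 0.65], [[0, 0, 30], [0, 0, 0], 0.65], [[0, 0, 30], [0, 0, 0], 0.65], [[0, 0, 25], [0, 0, 0], 0.65], [[0, 0, 15], [0, 0, 0], 0.65], [[0, 0, 11], [0, 0, 0], 0.65], [[0, 0, 0], [0, 0, 0], 0.65], [[0, 0, 0], [0, 0, 0], 1], [[0, 0, 0], [0, 0, 0], 1], [[0, 0, 0], [0, 0, 0], 1], [[0, 0, 0], [0, 0, 0], 1], [[0, 0, 0], [0, 0, 0], 1]]' --newtons 20

```text
time_s: 22.17
tool_pos: [0.4977, 0.0411, 0.0372]
tool_rot: [-180.0, -0.1, 78.7]
force: [-2.7, 1.1, 5.8]
grip_width: 0.0093
grasp_force: 20.0
```

Call:
drive_tool --moves '[[[0, 0, -6], [0, 0, 0], 1], [[0, 0, -6], [0, 0, 0], 1], [[0, 1, -7], [0, 0, 0], 1], [[0, 1, -7], [0, 0, 0], 1], [[0, 2, -7], [0, 0, 0], 1], [[0, 2, -7], [0, 0, 0], 1], [[0, 3, -6.5], [0, 0, 0], 1], [[0, 3.5, -6.5], [0, 0, 0], 1], [[0, 4, -6], [0, 0, 0], 1], [[0, 4, -6], [0, 0, 0], 1], [[0, 0, 0], [0, 0, 0], 1]]'

```text
time_s: 23.08
tool_pos: [0.5165, 0.037, 0.1024]
tool_rot: [-179.7, -0.0, 78.7]
force: [-8.7, 3.4, 5.4]
grip_width: 0.0092
grasp_force: 20.0
```

Call:
drive_tool --moves '[[[0, 5, -5.5], [0, 0, 0], 1], [[0, 5, -5], [0, 0, 0], 1], [[0, 6, -5], [0, 0, 0], 1], [[0, 6, -4], [0, 0, 0], 1], [[0, 6, -4], [0, 0, 0], 1], [[0, 6, -3], [0, 0, 0], 1], [[0, 7, -3], [0, 0, 0], 1], [[0, 7, -2], [0, 0, 0], 1], [[0, 6, -2], [0, 0, 0], 1], [[0, 6, -1], [0, 0, 0], 1], [[0, 0, 0], [0, 0, 0], 1], [[0, 0, 0], [0, 0, 0], 1]]'

```text
time_s: 24.08
tool_pos: [0.579, 0.0239, 0.1384]
tool_rot: [179.7, -0.0, 78.7]
force: [-1.5, -0.1, 6.3]
grip_width: 0.0091
grasp_force: 20.0
```

Call:
drive_tool --moves '[[[0, 3, 0], [0, 0, 0], 1], [[0, 3, 0], [0, 0, 0], 1], [[0, 2, 0], [0, 0, 0], 1], [[0, 1, 0], [0, 0, 0], 1], [[0, 1, 0], [0, 0, 0], 1], [[0, 1, 0], [0, 0, 0], 1], [[0, 0, 0], [0, 0, 0], 1], [[0, 0, 0], [0, 0, 0], 1]]'

```text
time_s: 24.75
tool_pos: [0.5887, 0.022, 0.1388]
tool_rot: [179.9, -0.0, 78.7]
force: [-5.1, 0.1, 10.9]
grip_width: 0.0092
grasp_force: 20.0
```

Call:
drive_tool --moves '[[[0, 1, 0], [0, 0, 0], 1], [[0, 1, 0], [0, 0, 0], 1], [[0, 1, 0], [0, 0, 0], 1], [[0, 0, 0], [0, 0, 0], 1], [[0, 0, 0], [0, 0, 0], 1]]'

```text
time_s: 25.17
tool_pos: [0.5889, 0.022, 0.1387]
tool_rot: [-179.8, -0.0, 78.7]
force: [-12.8, 1.3, 17.6]
grip_width: 0.0094
grasp_force: 20.0
```

The flap is firm against its stop. I'll release it and rise.

Call:
drive_tool --moves '[[[0, 0, 0], [0, 0, 0], 0.6], [[0, 0, 0], [0, 0, 0], 0.6], [[0, 0, 0], [0, 0, 0], 0.6], [[0, 0, 0], [0, 0, 0], 0.6], [[0, 0, -15], [0, 0, 0], 0.6], [[0, 0, -25], [0, 0, 0], 0.6], [[0, 0, -30], [0, 0, 0], 0.6], [[0, 0, -30], [0, 0, 0], 0.6], [[20, -20, -10], [0, 0, 0], 0.6], [[30, -20, 0], [0, 0, 0], 0.6], [[30, -20, 0], [0, 0, 0], 0.6], [[30, -20, 0], [0, 0, 0], 0.6]]'

```text
time_s: 26.17
tool_pos: [0.5336, 0.1464, 0.2465]
tool_rot: [179.9, -0.0, 78.6]
force: [1.0, 0.8, 0.5]
grip_width: 0.0342
grasp_force: 0.0
```

Run:
```python
from h import *
o=env.get_obs();print(o['time_s'],o['tool_pos'].round(4),o['force'].round(1))
c=env.get_calibration('scene'); im,d=env.read_camera('scene'); cv2.imwrite('pics/s5.png',cv2.resize(im[160:250,250:390],None,fx=5,fy=5))
W=cloud(d,c);hs=cv2.cvtColor(im,cv2.COLOR_BGR2HSV)
X=(W-[.6617,.0123,0])@np.array([[.979,.2045,0],[-.2045,.979,0],[0,0,1]])
b=(hs[...,1]>110)&(abs(hs[...,0].astype(int)-22)<9)&(hs[...,2]>110)&(X[...,0]<-.05)&(X[...,0]>-.1)&(abs(X[...,1])<.05)&(W[...,2]>.125)&(W[...,2]<.15)
print('bar',b.sum(),np.median(X[b],0))
P=W[178:202,308:345].reshape(-1,3);P=P[(P[:,2]>.092)&(P[:,2]<.106)];print(cv2.minAreaRect((P[:,:2]*1000).astype(np.float32)))
```

```text
26.1667 [0.5336 0.1464 0.2465] [1.  0.8 0.5]
bar 82 [-0.07432292 -0.00264241  0.13531689]
((696.8587036132812, 10.274932861328125), (98.01095581054688, 101.88343811035156), 28.632932662963867)
```

View pics/s5.png

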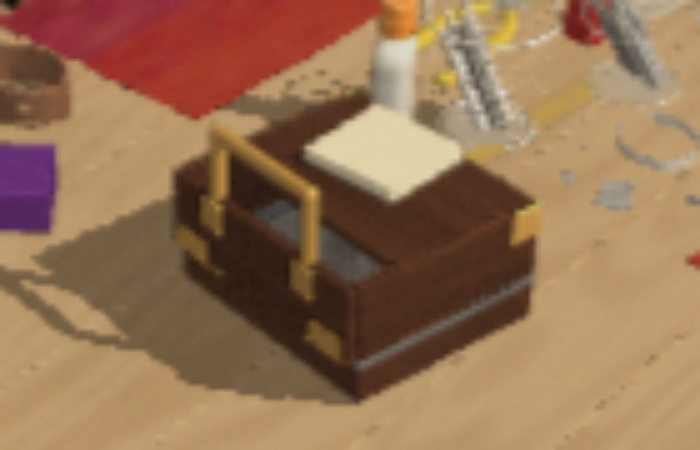

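The bar is at chest x = −74 mm, which is where it should be when shut. The flap is closed, the pad at crop (385,150) hasn't moved between the last two pictures, and the arm is clear. I'm handing in.

```bash
python3 -c "
from cell import env
print(env.sign_off())"
```

```text
the job is handed in; nothing more can be done
None
```

The steel block is inside the chest, the flap is shut, and the red block and note pad were not touched; the job was handed in at about 26 s, but no verdict came back.

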